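# Stack the pivot pin of a microscope swing arm

### The job

Get the pivot pin ready for the microscope's swing arm: thread the spacer sleeve onto it and down to the foot, then the thick washer onto the spacer, then the flanged bushing, flange up. The bushing stops on the sprung catches near the pin's top: let go of it there, then press it straight down with the fingertips until it sits fully home on the washer with the catches above it. Leave the other things on the bench where they are.

Things in the scene. Friction and masses are not known exactly. Their poses are not given: they have to be found in the camera images.
- mount: Swing-arm mount, fixed to the bench: a round grey foot 116 mm across and 18 mm high with a steel pivot pin upright at its centre. Origin: centre of the foot's underside at bench height, on the pin's axis; z up along the pin.
- pin_top (a point): Centre of the top of the pivot pin, 119 mm above the bench. The pin is 24 mm in diameter; its top 9 mm taper to 14 mm across.
- catches (a point): Point on the pin's axis, 98.5 mm above the bench, level with the widest edge of four small sprung catches set crosswise in the pin along the mount's x and y. Each is a dark wedge standing 2.5 mm out of the pin (29 mm across a pair) that slopes back into the pin 5.5 mm higher. Spacer and washer pass freely over them; the bushing stops on their slopes.
- spacer_mid (a point): Spacer sleeve: a plain, thick-walled aluminium tube standing on end on the bench, 60 mm outside diameter, 33 mm bore, 40 mm high, about 0.26 kg, loose. The point is its centre, half-way up on its axis; z along its axis. Threaded on the pin and resting on the foot, its centre is 38 mm above the bench.
- washer_mid (a point): Thick washer: a flat steel ring lying on the bench, 66 mm outside diameter, 33 mm bore, 10 mm thick, about 0.2 kg, loose. The point is its centre, half-way up; z along its axis. Resting on the spacer its centre is 63 mm above the bench.
- bushing_mid (a point): Flanged bushing: grey plastic, standing flange up on the bench, 28 mm high, 26 mm bore right through; the lower 18 mm are 46 mm in diameter, the flange is the top 10 mm, 62 mm in diameter, flat on top; about 0.1 kg, loose. The point is its centre, half-way up; z up towards the flange. Fully home on the washer its centre is 82 mm and its upper face 96 mm above the bench.
- bushing: The same bushing; origin at the centre of its underside. It rests on the catches' slopes with its underside about 101 mm above the bench, 33 mm above its final place. Pressing it on from there takes up to about 20 N; pressed on one side of the pin only, it cocks and jams, so press both sides at once. It rubs on the catches and stays wherever the pressing stops, until they spring out above it.
- ring_light: Bystander: black annular lamp lying flat, 78 mm outside, 46 mm bore, 18 mm high, with small lenses round its upper face; not part of the stack. Origin at the centre of its underside.
- objective: Bystander: steel microscope objective standing on end, 41 mm in diameter, 60 mm high. Origin at the centre of its underside.
- screwdriver: Bystander: screwdriver 200 mm long with a black handle, lying on the bench. Origin under its middle, x along it towards the tip.
- sample_jar: Bystander: glass jar of samples with a white cap, 60 mm in diameter, 75 mm high. Origin at the centre of its underside.
- brush: Bystander: cleaning brush 180 mm long, lying on the bench. Origin under its middle, x along it.
- mouse: Bystander: white computer mouse, 108 x 60 mm, 26 mm high. Origin at the centre of its underside.
Mind the look-alikes: they are no part of the job. Several things look just like the part that bears washer_mid: the one meant starts farthest to the robot's right.

How it is judged:
By the outcome, as a careful person would: the job done as asked, in the order asked, and still so for the second after the job is handed in, with the robot touching nothing.
It also fails if it takes over 72 s, if anything falls off the work surface, if the arm or the gripper's body presses on something with over 40 N, if the wrist force passes 120 N, or if a joint passes its speed limit or range.

### The arm

A 6-joint arm with a two-finger parallel gripper is mounted at the origin on the work surface. World frame = base frame: x ahead of the robot, y to its left, z up, the work surface at z = 0. Lengths are in m, angles in rad, forces in N, time in s.
With the tool pointing down it reaches from about 0.4 to 0.825 m from the base axis. Payload 7 kg.
Tool frame: the origin (TCP) lies at the very end of the fingers, on their centre line; the grasp point (between the pads) lies 19 mm behind it (arm.pinch_z is the z of the grasp point in the tool frame, in m); z points along the fingers, y is the direction in which the jaws open and shut (so a half turn about z gives the same grasp; the last joint's range is limited). The gripper opens to 88 mm and grips with 3 to 60 N. Pads are 19 mm wide; open, the fingers measure 130 mm over their backs; the gripper's body (78 mm by 193 mm) begins 47 mm behind the grasp point.
Start: joints at [-0.995, 0.359, 0.012, 0, -1.224, -0.288], TCP at [0.192, -0.647, 0.227] pointing down, gripper open.
Joint ranges: [-3.07, 3.07], [-1.43, 2.12], [-1.02, 1.25], [-3.03, 1.67], [-3.05, -0], [-3.03, 3.03]. Speed limits (rad/s): [2.39, 2.39, 3.01, 3.14, 3.14, 3.14].

### API

Orientations are given as [roll, pitch, yaw] about the fixed x, y, z axes, in that order (R = Rz(yaw) Ry(pitch) Rx(roll)).
In Python, from station import arm gives the robot as it stands.
- The arm moves only by the tool drive_tool, never from a script. Its argument "targets" is a list of rows, each a list of 6 numbers: the shift along the world's x, y, z in units of 0.04 m (1.0 is 0.04 m), then the turn, a rotation vector about the world's x, y, z in units of 6 degrees (1.0 is 6 degrees). In form: [[x, y, z, wx, wy, wz], ...]. A call has 1 to 5 rows; each row shifts and turns the commanded pose from where the row before left it; what a row does not reach is not made up. A row lasts 1/8 s, in which the tool goes at most 62.5 mm and 10.7 degrees, less where a joint would pass 70% of its speed; a pose out of reach is approached as far as the arm can. A call with a number of a shift or a turn outside -1 to 1 is refused whole. A call with a gripper value outside its range is refused whole. "claw" is the opening, from 0 (shut) to 1 (fully open), set as the call begins (left out, the last holds). The fingers move at their own pace and stop on an object; "newtons" is the grip in N (left out, the last holds). Time passes only in rows, so rows that do not move let the fingers close. It gives the time, the measured TCP pose, the force and the opening at its end, in the units of the state.
- arm.get_state(): the state, without advancing time (a new reading comes with each control period).
- arm.grab_frame(name): name is "scene" or "side" or "wrist"; returns (picture, depth): 480x640x3 uint8, red, green, blue; 480x640 float32, m along the optical axis (not along the pixel's ray), 0 where there is no reading.
- arm.get_calibration(name): a dict with "mtx" (3x3 intrinsics, pixels), "origin" and "rotation" of the camera in the world. Camera axes: x right, y up, looking along -z (the intrinsics and any distortion apply to the point x, -y, -z); pixel columns grow to the right and rows downward; lengths in m; the calibration is good to about 2 mm. A picture is of the moment at which its call begins: read the wrist's pose just before it. get_calibration takes no time and is no camera call; for the wrist camera it gives the pose at the moment of the call.
- arm.job_done(): hands the job in, once; it reports no verdict.
Trained networks look in the newest picture that a camera, given by its name, has taken for a name from the list of things; names that differ only in an ending like _2 or _b are one class to them, and where a whole thing is asked for, a point or a joint stands for the part that bears it (a point fixed in the world has none). Each returns a list of dicts, best first, with "score" (0 to 1); they miss things now and then, are a little off and sometimes report something else, mostly with a low value. They report only what shows in the picture. A call takes as long as a camera call. They do not tell look-alikes from the thing itself.
- arm.search_frame(target, camera): "point" ([x, y, z] in m, in the coordinates of the camera as it stood for that picture, good to about 4 mm: the middle of the surface that is visible of it).
- arm.cut_out(target, camera): "pixels" (480x640 bool, what is visible of it).
- arm.landmark_of(target, camera): "point" ([x, y, z] in m, in the coordinates of the camera as it stood for that picture, good to about 4 mm: a listed point, or the origin of a listed thing).
The state is a dict: "t": time; "q": joint angles; "qd": joint speeds; "joint_efforts": joint torques, N m; "eef_pos": TCP position; "ee_rot": TCP orientation; "force": force on the tool from outside, world axes, zero at the start; "moment": the same for the moment, N m; "width": finger opening in m.
Only numpy, scipy, OpenCV 4.12 (cv2) and the standard library are available. Lean on these libraries where they do the work, as an engineer would, in place of code of your own. Each camera call takes 0.05 s, during which the arm holds its last target. There are 200 camera calls.

## Working session

There is one attempt and no reset: what is moved stays moved. The work goes in short steps, Python scripts to look and compute and a tool call to move; the robot and the scene stay as the last step left them, time stands still between calls to the robot, and variables do not carry over. Pictures are saved under pics/ and viewed, about 8 in all and at most 12, crops included, and the job is handed in when it is done.

Besides the shell and the picture viewer there is one more tool, called after "Request:" as name([rows], argument=value, ...), one row to a line, values as JSON. drive_tool: Moves the arm, as the interface text tells. Shifts and turns lie within -1 to 1; 1 stands for 0.04 m of shift or 6 degrees of turn. Its arguments: {"type":"object","properties":{"targets":{"type":"array"},"claw":{"type":"number"},"newtons":{"type":"number"}},"required":["targets"]}

```bash
mkdir -p pics; ls; cat > h.py <<'E'
import numpy as np, cv2
from station import arm
def w(c,p): 
    k=arm.get_calibration(c); return np.array(k["rotation"])@np.array(p)+np.array(k["origin"])
def st():
    s=arm.get_state(); print("t",round(s["t"],2),"pos",np.round(s["eef_pos"],4),"rot",np.round(s["ee_rot"],3),"F",np.round(s["force"],1),"w",round(s["width"],4),"q6",np.round(s["q"],2))
def cloud(c,d,m=None):
    k=arm.get_calibration(c);K=np.array(k["mtx"]);ok=d>0
    if m is not None: ok&=m
    v,u=np.nonzero(ok);z=d[v,u]
    P=np.c_[(u-K[0,2])/K[0,0]*z,-(v-K[1,2])/K[1,1]*z,-z]
    return P@np.array(k["rotation"]).T+np.array(k["origin"]),v,u
E
python3 - <<'E'
from h import *
st()
ims=[]
for c in("scene","side"):
    im,d=arm.grab_frame(c); ims.append(im); k=arm.get_calibration(c); print(c,k["origin"])
    for n in("mount","pin_top","spacer_mid","washer_mid","bushing_mid","ring_light"):
        for r in arm.landmark_of(n,c): print(n,round(r["score"],2),np.round(w(c,r["point"]),3))
cv2.imwrite("pics/a.png",cv2.cvtColor(ims[0],cv2.COLOR_RGB2BGR));cv2.imwrite("pics/b.png",cv2.cvtColor(ims[1],cv2.COLOR_RGB2BGR))
E
```

```text
pics
t 0.0 pos [ 0.1914 -0.6468  0.2256] rot [ 3.14  -0.    -2.854] F [ 0.4  0.4 -0.5] w 0.0874 q6 [-0.99  0.36  0.01 -0.   -1.22 -0.29]
scene [1.02521415 0.41228055 1.00062   ]
mount 0.64 [-1.649 -2.262 -1.674]
mount 0.23 [-1.255 -1.868 -1.279]
pin_top 0.96 [-1.431 -2.044 -1.456]
pin_top 0.2 [-1.115 -1.727 -1.139]
spacer_mid 0.73 [-2.003 -2.616 -2.027]
washer_mid 0.84 [-1.404 -2.017 -1.429]
washer_mid 0.64 [-1.572 -2.185 -1.597]
washer_mid 0.59 [-1.439 -2.051 -1.463]
washer_mid 0.52 [-1.736 -2.349 -1.761]
washer_mid 0.4 [-1.995 -2.608 -2.02 ]
bushing_mid 0.78 [-1.259 -1.872 -1.284]
ring_light 0.81 [-1.58  -2.193 -1.605]
side [0.31017237 0.82519208 0.95792948]
mount 0.79 [4.079 4.594 4.727]
mount 0.39 [4.613 5.128 5.261]
pin_top 0.86 [3.84  4.355 4.488]
spacer_mid 0.92 [4.572 5.087 5.22 ]
washer_mid 0.9 [3.758 4.273 4.406]
washer_mid 0.82 [3.712 4.227 4.36 ]
washer_mid 0.76 [4.035 4.55  4.683]
washer_mid 0.74 [3.502 4.017 4.149]
bushing_mid 0.56 [3.237 3.752 3.884]
bushing_mid 0.24 [3.841 4.356 4.489]
ring_light 0.8 [3.685 4.2   4.333]
```

View pics/a.png

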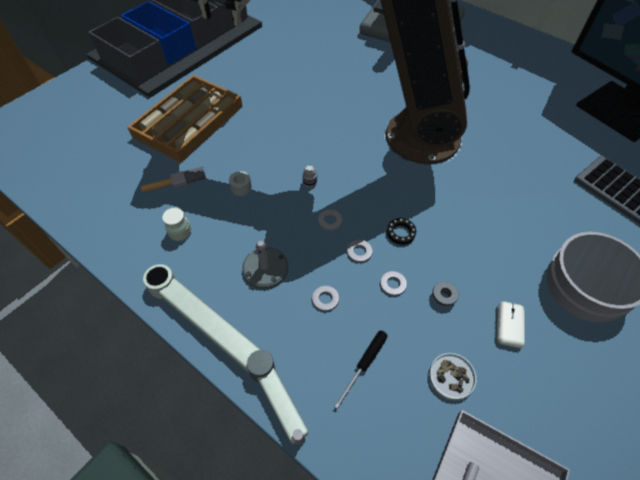

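View pics/b.png

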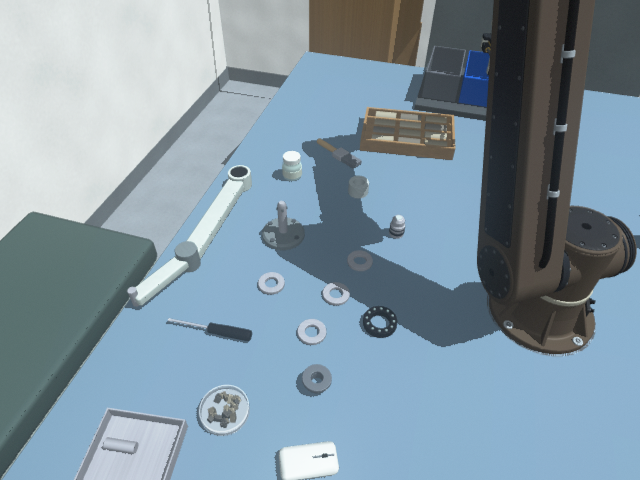

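```bash
python3 - <<'E'
from station import arm
print(arm.get_calibration("side"))
E
sed -i 's/^def w/from scipy.spatial.transform import Rotation as Ro\ndef RM(k):\n    r=np.array(k["rotation"]); return r if r.shape==(3,3) else Ro.from_euler("xyz",r).as_matrix()\ndef w/; s/np.array(k\["rotation"\])@/RM(k)@/; s/np.array(k\["rotation"\]).T/RM(k).T/' h.py
python3 - <<'E'
from h import *
for c in("scene","side"):
    im,d=arm.grab_frame(c)
    for n in("mount","pin_top","spacer_mid","washer_mid","bushing_mid","ring_light","objective","sample_jar"):
        for r in arm.landmark_of(n,c): 
            if r["score"]>.3: print(c,n,round(r["score"],2),np.round(w(c,r["point"]),3))
    for n in("washer_mid","spacer_mid","bushing_mid","mount"):
        for r in arm.cut_out(n,c):
            if r["score"]<.3: continue
            P,v,u=cloud(c,d,r["pixels"])
            print(c,"cut",n,round(r["score"],2),u.min(),u.max(),v.min(),v.max(),"n",len(u),np.round((P.min(0)+P.max(0))/2,4),np.round(np.percentile(P[:,2],95),4),np.round(P[P[:,2]>np.percentile(P[:,2],95)-.004].mean(0),4))
E
```

```text
{'mtx': array([[492.62059016,   0.        , 309.37633652],
       [  0.        , 492.62059016, 233.69307797],
       [  0.        ,   0.        ,   1.        ]]), 'origin': array([0.31017237, 0.82519208, 0.95792948]), 'rotation': array([ 7.82101166e-01,  2.80463336e-03, -2.83884619e+00])}
scene mount 0.6 [ 0.662 -0.063 -0.003]
scene pin_top 0.86 [ 0.663 -0.06   0.119]
scene spacer_mid 0.83 [ 0.516 -0.298  0.02 ]
scene washer_mid 0.92 [0.632 0.114 0.007]
scene washer_mid 0.85 [0.471 0.096 0.004]
scene washer_mid 0.68 [ 0.443 -0.025  0.005]
scene washer_mid 0.65 [0.501 0.219 0.001]
scene bushing_mid 0.92 [0.454 0.334 0.017]
scene ring_light 0.93 [ 0.355  0.147 -0.001]
scene sample_jar 0.87 [ 0.728 -0.316 -0.001]
scene cut washer_mid 0.95 347 372 240 262 n 413 [0.4719 0.0991 0.0063] 0.013 [0.4754 0.0981 0.011 ]
scene cut washer_mid 0.81 311 338 286 312 n 500 [0.6347 0.1115 0.005 ] 0.0124 [0.6369 0.1146 0.0105]
scene cut washer_mid 0.76 380 405 272 296 n 432 [0.4989 0.2194 0.0056] 0.0129 [0.5012 0.2208 0.0107]
scene cut washer_mid 0.67 318 342 210 230 n 333 [ 0.4423 -0.0232  0.0072] 0.01
[... 1355 characters left out ...]
ut washer_mid 0.62 346 372 250 270 n 397 [ 0.4441 -0.0286  0.0057] 0.0132 [ 0.4423 -0.0216  0.0112]
side cut spacer_mid 0.97 348 367 176 197 n 369 [ 0.5105 -0.2913  0.0228] 0.042 [ 0.5101 -0.2876  0.0407]
side cut spacer_mid 0.53 301 331 363 392 n 675 [0.4521 0.3295 0.0145] 0.0311 [0.4495 0.3386 0.029 ]
side cut spacer_mid 0.3 363 396 306 338 n 728 [0.3544 0.1515 0.0097] 0.0208 [0.3535 0.1527 0.019 ]
side cut bushing_mid 0.69 302 331 363 393 n 685 [0.4521 0.3295 0.0145] 0.0311 [0.4495 0.3385 0.029 ]
side cut mount 0.8 262 304 201 249 n 1258 [ 0.6626 -0.0643  0.0605] 0.1052 [ 0.6615 -0.0521  0.112 ]
side cut mount 0.42 184 250 322 339 n 453 [0.7012 0.2825 0.0139] 0.0275 [0.6691 0.282  0.0258]
```

Request:
drive_tool([
  [0.9,0.98,0,0,0,0],
  [0.9,0.98,0,0,0,0],
  [0.9,0.98,0,0,0,0],
  [0.9,0.98,0,0,0,0],
  [0.9,0.98,0,0,0,0],
], claw=1, newtons=25)

```text
t: 2.62
eef_pos: [0.3726, -0.4499, 0.2268]
ee_rot: [-3.141, 0.0, -2.854]
force: [0.4, 0.4, 0.7]
width: 0.0876
```

Request:
drive_tool([
  [0.9,0.98,0,0,0,0],
  [0.9,0.98,0,0,0,0],
  [0.9,0.98,0,0,0,0],
  [0.9,0.98,0,0,0,0],
  [0,0,0,0,0,0],
])

```text
t: 3.25
eef_pos: [0.5178, -0.292, 0.2265]
ee_rot: [-3.142, 0.0, -2.85]
force: [-0.6, 0.1, 0.2]
width: 0.0879
```

```bash
cat >> h.py <<'E'
def ring(n,zt,c="wrist",save=None,near=None,rmax=.05):
    # circle-fit of outer edge of the top face at height zt
    st();im,d=arm.grab_frame(c); k=arm.get_calibration(c)
    if save: cv2.imwrite("pics/%s.png"%save,cv2.cvtColor(im,cv2.COLOR_RGB2BGR))
    for r in arm.landmark_of(n,c): print(n,round(r["score"],2),np.round(w(c,r["point"]),4))
    P,v,u=cloud(c,d)
    m=abs(P[:,2]-zt)<.004
    if near is not None: m&=np.hypot(P[:,0]-near[0],P[:,1]-near[1])<rmax
    Q=P[m]; 
    if len(Q)<20: print("few",len(Q)); return
    c_,rad=cv2.minEnclosingCircle(Q[:,:2].astype(np.float32)); 
    print("top pts",len(Q),"mean",np.round(Q.mean(0),4),"encl",np.round(c_,4),round(rad,4),"bbox",np.round((np.percentile(Q,1,axis=0)+np.percentile(Q,99,axis=0))/2,4),np.round(np.percentile(Q,99,axis=0)-np.percentile(Q,1,axis=0),4))
    return im,d
E
python3 - <<'E'
from h import *
k=arm.get_calibration("wrist");print(k["origin"],np.round(RM(k),2))
ring("spacer_mid",.04,save="c",near=(.513,-.294))
E
```

```text
[ 0.44846346 -0.31261011  0.38377804] [[-0.29 -0.92 -0.26]
 [ 0.96 -0.28 -0.08]
 [-0.   -0.27  0.96]]
t 3.25 pos [ 0.5178 -0.292   0.2265] rot [-3.142  0.    -2.85 ] F [-0.6  0.1  0.2] w 0.0879 q6 [-0.18  0.23 -0.17 -0.   -1.17 -1.09]
spacer_mid 0.92 [ 0.5119 -0.2957  0.0183]
top pts 2298 mean [ 0.5095 -0.2967  0.0392] encl [ 0.5105 -0.2963] 0.03 bbox [ 0.5101 -0.2965  0.039 ] [0.0563 0.0562 0.0041]
```

View pics/c.png

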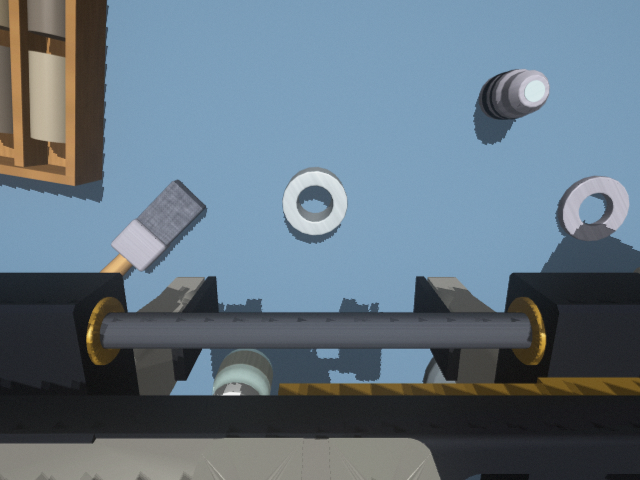

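Request:
drive_tool([
  [-0.18,-0.11,-0.85,0,0,0],
  [0,0,-0.85,0,0,0],
  [0,0,-0.85,0,0,0],
  [0,0,-0.85,0,0,0],
  [0,0,-0.85,0,0,0],
])

```text
t: 3.98
eef_pos: [0.5075, -0.3, 0.0559]
ee_rot: [-3.141, 0.0, -2.856]
force: [-0.2, 0.6, 0.1]
width: 0.0877
```

Request:
drive_tool([
  [0,0,-0.8,0,0,0],
  [0,0,0,0,0,0],
  [0,0,0,0,0,0],
])

```text
t: 4.35
eef_pos: [0.5087, -0.2997, 0.0258]
ee_rot: [-3.141, 0.001, -2.854]
force: [0.5, 0.2, 0.3]
width: 0.0875
```

Request:
drive_tool([
  [0,0,0,0,0,0],
  [0,0,0,0,0,0],
  [0,0,0,0,0,0],
  [0,0,0,0,0,0],
], claw=0.55)

```text
t: 4.85
eef_pos: [0.5084, -0.2986, 0.025]
ee_rot: [3.142, 0.0, -2.854]
force: [-1.8, 2.4, 5.5]
width: 0.0585
```

Request:
drive_tool([
  [0,0,0.5,0,0,0],
  [0,0,0.9,0,0,0],
  [0,0,0.9,0,0,0],
  [0,0,0.9,0,0,0],
  [0,0,0.9,0,0,0],
], claw=0.4)

```text
t: 5.48
eef_pos: [0.5078, -0.2985, 0.1891]
ee_rot: [3.141, -0.001, -2.854]
force: [0.9, 0.2, -2.2]
width: 0.0585
```

Request:
drive_tool([
  [0.8,0.9,0,0,0,0],
  [0.8,0.9,0,0,0,0],
  [0.8,0.9,0,0,0,0],
  [0.8,0.9,0,0,0,0],
])

```text
t: 5.98
eef_pos: [0.6368, -0.1535, 0.1879]
ee_rot: [3.141, -0.001, -2.854]
force: [0.4, -0.6, -3.0]
width: 0.0583
```

Request:
drive_tool([
  [0.8,0.9,0,0,0,0],
  [0.8,0.9,0,0,0,0],
  [0.8,0.9,0,0,0,0],
  [0,0,0,0,0,0],
  [0,0,0,0,0,0],
])

```text
t: 6.6
eef_pos: [0.7318, -0.0466, 0.1873]
ee_rot: [3.141, -0.002, -2.853]
force: [0.5, -1.0, -3.4]
width: 0.0589
```

```bash
python3 - <<'E'
from h import *
im,d=ring("pin_top",.119,save="d",near=(.662,-.058),rmax=.03)
ring("mount",.018,near=(.662,-.058),rmax=.08)
E
```

```text
t 6.6 pos [ 0.7318 -0.0466  0.1873] rot [ 3.141e+00 -2.000e-03 -2.853e+00] F [ 0.5 -1.  -3.4] w 0.0589 q6 [ 0.2   0.48  0.11 -0.   -1.2  -1.48]
top pts 790 mean [ 0.6651 -0.0589  0.1183] encl [ 0.6651 -0.0589] 0.0096 bbox [ 0.6652 -0.0588  0.118 ] [0.0171 0.0171 0.0057]
t 6.7 pos [ 0.7317 -0.0475  0.1882] rot [ 3.141e+00 -1.000e-03 -2.854e+00] F [-0.5 -0.1 -1.6] w 0.0585 q6 [ 0.2   0.48  0.11 -0.   -1.2  -1.48]
mount 0.64 [ 0.6659 -0.0608  0.0009]
top pts 12941 mean [ 0.6637 -0.0593  0.0177] encl [ 0.6656 -0.0581] 0.057 bbox [ 0.6654 -0.0583  0.0174] [0.1034 0.1038 0.0061]
```

View pics/d.png

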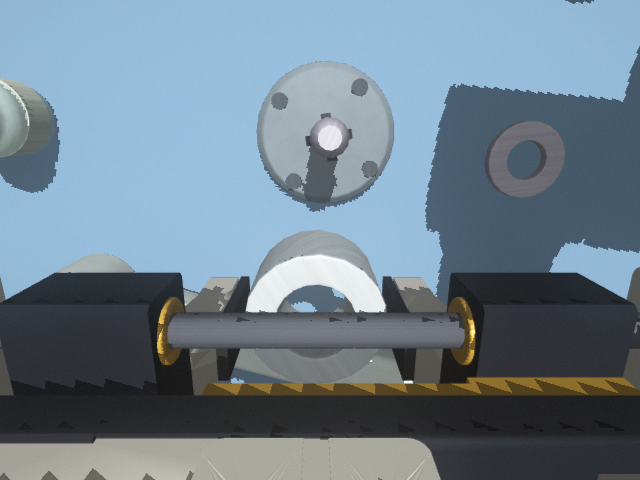

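Request:
drive_tool([
  [-0.86,-0.16,0,0,0,0],
  [-0.86,-0.16,0,0,0,0],
  [0,0,0,0,0,0],
  [0,0,0,0,0,0],
  [0,0,0,0,0,0],
])

```text
t: 7.42
eef_pos: [0.6642, -0.0597, 0.1886]
ee_rot: [-3.142, 0.0, -2.854]
force: [0.3, 0.6, -3.5]
width: 0.0583
```

Request:
drive_tool([
  [-0.04,0,-0.6,0,0,0],
  [0,0,-0.6,0,0,0],
  [0,0,-0.5,0,0,0],
  [0,0,-0.5,0,0,0],
  [0,0,-0.5,0,0,0],
])

```text
t: 8.05
eef_pos: [0.6625, -0.0596, 0.0794]
ee_rot: [-3.142, -0.0, -2.854]
force: [0.1, 0.4, -3.3]
width: 0.0586
```

Request:
drive_tool([
  [0,0,-0.4,0,0,0],
  [0,0,0,0,0,0],
  [0,0,0,0,0,0],
])

```text
t: 8.43
eef_pos: [0.6626, -0.0596, 0.0651]
ee_rot: [-3.141, 0.001, -2.853]
force: [0.9, -1.0, -2.5]
width: 0.0583
```

Request:
drive_tool([
  [0,0,-0.12,0,0,0],
  [0,0,0,0,0,0],
])

```text
t: 8.68
eef_pos: [0.6619, -0.0596, 0.0599]
ee_rot: [3.142, 0.0, -2.854]
force: [-0.6, 0.3, -3.9]
width: 0.0579
```

Request:
drive_tool([
  [0,0,0,0,0,0],
  [0,0,0,0,0,0],
  [0,0,0,0,0,0],
  [0,0,0,0,0,0],
  [0,0,0,0,0,0],
], claw=1)

```text
t: 9.3
eef_pos: [0.662, -0.0596, 0.0598]
ee_rot: [-3.142, 0.0, -2.854]
force: [0.2, -1.0, 0.3]
width: 0.0877
```

Request:
drive_tool([
  [0,0,0.8,0,0,0],
  [0,0,1,0,0,0],
  [0,0,1,0,0,0],
  [-0.5,0,0.7,0,0,0],
  [-0.9,0.1,0,0,0,0],
])

```text
t: 9.93
eef_pos: [0.6073, -0.0556, 0.2021]
ee_rot: [-3.141, 0.004, -2.854]
force: [-0.9, 0.6, -0.9]
width: 0.0875
```

Request:
drive_tool([
  [-0.9,0.1,0,0,0,0],
  [-0.9,0.1,0,0,0,0],
  [-0.9,0.1,0,0,0,0],
  [0,0,0,0,0,0],
  [0,0,0,0,0,0],
])

```text
t: 10.55
eef_pos: [0.4985, -0.0435, 0.2003]
ee_rot: [-3.141, 0.001, -2.853]
force: [0.2, 0.8, -0.4]
width: 0.0878
```

```bash
python3 - <<'E'
from h import *
ring("washer_mid",.01,save="e",near=(.443,-.024),rmax=.05)
im,d=arm.grab_frame("side");P,v,u=cloud("side",d)
m=(np.hypot(P[:,0]-.665,P[:,1]+.059)<.045)&(P[:,2]>.03); print(np.histogram(P[m][:,2],bins=np.arange(.03,.13,.01)))
m&=abs(P[:,2]-.058)<.004;print(len(P[m]),P[m].min(0),P[m].max(0))
im,d=arm.grab_frame("scene");cv2.imwrite("pics/f.png",cv2.resize(cv2.cvtColor(im[150:330,200:440],cv2.COLOR_RGB2BGR),None,fx=3,fy=3))
E
```

```text
t 10.55 pos [ 0.4985 -0.0435  0.2003] rot [-3.141e+00  1.000e-03 -2.853e+00] F [ 0.2  0.8 -0.4] w 0.0878 q6 [ 0.31  0.09 -0.4   0.   -1.08 -1.59]
washer_mid 0.82 [ 0.5007  0.2239 -0.0016]
washer_mid 0.66 [ 0.4392 -0.0278  0.0057]
washer_mid 0.65 [0.4699 0.1006 0.0083]
washer_mid 0.63 [6.384e-01 1.118e-01 2.000e-04]
top pts 3206 mean [ 0.4425 -0.0245  0.0087] encl [ 0.4433 -0.0242] 0.033 bbox [ 0.4432 -0.0243  0.0087] [0.0617 0.0615 0.0037]
(array([ 59,  66, 184,  60,  28,  24,  28,  32,  42]), array([0.03, 0.04, 0.05, 0.06, 0.07, 0.08, 0.09, 0.1 , 0.11, 0.12]))
196 [ 0.63573931 -0.08597254  0.05400618] [ 0.6966745  -0.02455213  0.06198752]
```

View pics/f.png

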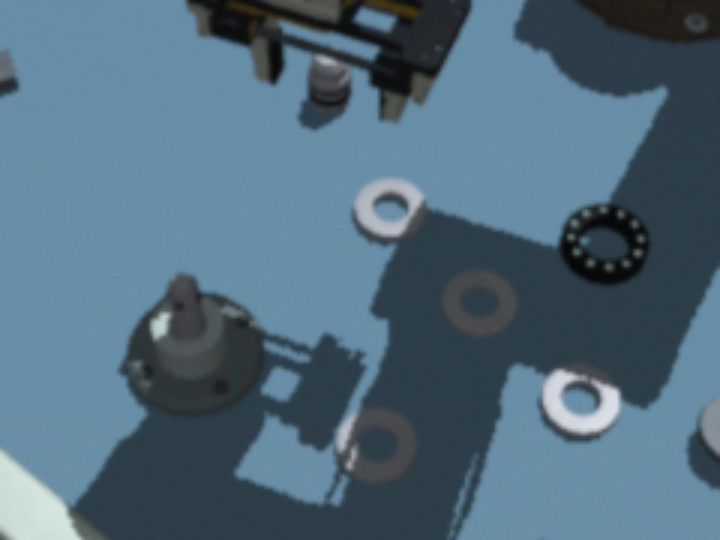

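Request:
drive_tool([
  [-0.69,0.24,-0.9,0,0,0],
  [-0.69,0.24,-0.9,0,0,0],
  [0,0,-0.9,0,0,0],
  [0,0,-0.9,0,0,0],
  [0,0,-0.8,0,0,0],
])

```text
t: 11.38
eef_pos: [0.4431, -0.0244, 0.0225]
ee_rot: [-3.141, -0.0, -2.854]
force: [-0.5, 1.2, 0.8]
width: 0.0874
```

Request:
drive_tool([
  [0,0,0,0,0,0],
  [0,0,0,0,0,0],
])

```text
t: 11.62
eef_pos: [0.4436, -0.0243, 0.0244]
ee_rot: [-3.141, 0.0, -2.854]
force: [-0.6, 0.3, -0.1]
width: 0.0877
```

Request:
drive_tool([
  [0,0,-0.26,0,0,0],
  [0,0,-0.26,0,0,0],
  [0,0,0,0,0,0],
])

```text
t: 12.0
eef_pos: [0.4422, -0.0246, 0.0023]
ee_rot: [-3.142, -0.001, -2.854]
force: [0.2, 0.1, -0.1]
width: 0.0874
```

Request:
drive_tool([
  [0,0,0,0,0,0],
  [0,0,0,0,0,0],
  [0,0,0,0,0,0],
  [0,0,0,0,0,0],
], claw=0.5)

```text
t: 12.5
eef_pos: [0.443, -0.0243, 0.0032]
ee_rot: [3.142, 0.001, -2.854]
force: [0.5, 0.7, 1.5]
width: 0.0642
```

Request:
drive_tool([
  [0,0,0.4,0,0,0],
  [0,0,0.8,0,0,0],
  [0,0,0.9,0,0,0],
  [0,0,0.9,0,0,0],
  [0,0,0.9,0,0,0],
])

```text
t: 13.12
eef_pos: [0.4422, -0.0245, 0.1599]
ee_rot: [3.141, -0.0, -2.854]
force: [0.3, 0.1, -1.8]
width: 0.0638
```

Request:
drive_tool([
  [0.95,-0.1,0,0,0,0],
  [0.95,-0.1,0,0,0,0],
  [0.95,-0.1,0,0,0,0],
  [0.95,-0.1,0,0,0,0],
  [0.95,-0.15,0,0,0,0],
])

```text
t: 13.75
eef_pos: [0.6335, -0.0465, 0.1582]
ee_rot: [3.141, -0.001, -2.854]
force: [0.1, 0.2, -1.3]
width: 0.0637
```

Request:
drive_tool([
  [0.75,-0.15,0,0,0,0],
  [0,0,0,0,0,0],
  [0,0,0,0,0,0],
])

```text
t: 14.12
eef_pos: [0.6618, -0.0524, 0.1581]
ee_rot: [3.141, -0.002, -2.854]
force: [-0.1, -0.5, -2.9]
width: 0.064
```

Request:
drive_tool([
  [0.085,-0.16,0,0,0,0],
  [0,0,0,0,0,0],
  [0,0,0,0,0,0],
])

```text
t: 14.5
eef_pos: [0.666, -0.0588, 0.1593]
ee_rot: [3.142, 0.0, -2.854]
force: [0.0, 0.3, -2.2]
width: 0.0637
```

Request:
drive_tool([
  [0,0,-0.5,0,0,0],
  [0,0,-0.5,0,0,0],
  [0,0,-0.5,0,0,0],
  [0,0,-0.5,0,0,0],
  [0,0,-0.3,0,0,0],
])

```text
t: 15.12
eef_pos: [0.6657, -0.0587, 0.0661]
ee_rot: [3.141, -0.001, -2.854]
force: [-0.1, -0.8, -2.6]
width: 0.0642
```

Request:
drive_tool([
  [0,0,0,0,0,0],
  [0,0,0,0,0,0],
])

```text
t: 15.38
eef_pos: [0.6668, -0.0588, 0.0679]
ee_rot: [-3.141, 0.001, -2.854]
force: [0.1, 1.3, -1.8]
width: 0.0643
```

Request:
drive_tool([
  [0,0,-0.12,0,0,0],
  [0,0,0,0,0,0],
])

```text
t: 15.62
eef_pos: [0.666, -0.0588, 0.0621]
ee_rot: [3.141, -0.0, -2.854]
force: [-1.3, -0.3, -2.1]
width: 0.0637
```

Request:
drive_tool([
  [0,0,0,0,0,0],
  [0,0,0,0,0,0],
  [0,0,0,0,0,0],
  [0,0,0,0,0,0],
], claw=1)

```text
t: 16.12
eef_pos: [0.6663, -0.0588, 0.0623]
ee_rot: [-3.142, 0.0, -2.854]
force: [0.4, -0.4, -1.1]
width: 0.0872
```

Request:
drive_tool([
  [0,0,0.8,0,0,0],
  [0,0,1,0,0,0],
  [0,0,0.8,0,0,0],
  [-0.4,0.95,0.6,0,0,0],
  [-0.4,0.95,0.3,0,0,0],
])

```text
t: 16.75
eef_pos: [0.6344, 0.0177, 0.2038]
ee_rot: [-3.141, 0.002, -2.855]
force: [-0.3, -0.0, -0.9]
width: 0.0877
```

Request:
drive_tool([
  [-0.39,0.95,0,0,0,0],
  [-0.39,0.95,0,0,0,0],
  [-0.39,0.95,0,0,0,0],
  [-0.39,0.95,0,0,0,0],
  [-0.39,0.95,0,0,0,0],
])

```text
t: 17.38
eef_pos: [0.5556, 0.2084, 0.2024]
ee_rot: [3.141, 0.0, -2.854]
force: [0.2, 1.1, 1.0]
width: 0.0877
```

Request:
drive_tool([
  [-0.39,0.95,0,0,0,0],
  [-0.39,0.95,0,0,0,0],
  [-0.39,0.95,0,0,0,0],
  [0,0,0,0,0,0],
  [0,0,0,0,0,0],
])

```text
t: 18.0
eef_pos: [0.5092, 0.3212, 0.2022]
ee_rot: [-3.141, -0.0, -2.853]
force: [-0.9, -0.4, 0.0]
width: 0.0876
```

```bash
python3 - <<'E'
from h import *
ring("bushing_mid",.028,save="g",near=(.452,.336),rmax=.05)
ims=[]
for c in("side","scene"):
    im,d=arm.grab_frame(c);P,v,u=cloud(c,d)
    m=(np.hypot(P[:,0]-.665,P[:,1]+.059)<.045)&(P[:,2]>.03)
    m&=abs(P[:,2]-.068)<.004;print(c,len(P[m]),P[m].mean(0),P[m].min(0),P[m].max(0))
    ims.append(cv2.resize(cv2.cvtColor((im[170:270,225:335] if c=="side" else im[210:310,215:325]),cv2.COLOR_RGB2BGR),None,fx=3.5,fy=3.5))
cv2.imwrite("pics/h.png",np.hstack(ims))
E
```

```text
t 18.0 pos [0.5092 0.3212 0.2022] rot [-3.141 -0.    -2.853] F [-0.9 -0.4  0. ] w 0.0876 q6 [ 0.89  0.26 -0.19  0.   -1.12 -2.17]
bushing_mid 0.75 [0.4509 0.339  0.0148]
top pts 3442 mean [0.4506 0.336  0.0272] encl [0.4514 0.3363] 0.0309 bbox [0.4512 0.3361 0.027 ] [0.0576 0.0575 0.0039]<stdin>:7: RuntimeWarning: Mean of empty slice.
  ret = um.true_divide(
Traceback (most recent call last):
ValueError: zero-size array to reduction operation minimum which has no identity
```

View pics/g.png

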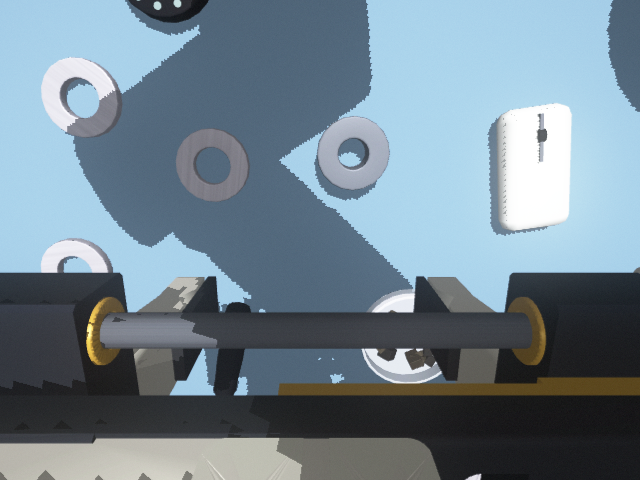

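Request:
drive_tool([
  [-0.72,0.19,-0.9,0,0,0],
  [-0.72,0.19,-0.9,0,0,0],
  [0,0,-0.9,0,0,0],
  [0,0,-0.9,0,0,0],
  [0,0,-0.6,0,0,0],
])

```text
t: 18.77
eef_pos: [0.4518, 0.3352, 0.0328]
ee_rot: [-3.141, -0.001, -2.855]
force: [-0.5, 0.0, -0.2]
width: 0.0878
```

Request:
drive_tool([
  [0,0,0,0,0,0],
  [0,0,0,0,0,0],
])

```text
t: 19.02
eef_pos: [0.4525, 0.3365, 0.0351]
ee_rot: [3.141, 0.001, -2.854]
force: [0.4, 0.4, -0.1]
width: 0.0876
```

```bash
python3 - <<'E'
from h import *
ims=[]
for c in("side","scene"):
    im,d=arm.grab_frame(c);P,v,u=cloud(c,d)
    m=(np.hypot(P[:,0]-.665,P[:,1]+.059)<.045)&(P[:,2]>.03)
    m&=abs(P[:,2]-.068)<.004
    if m.any():print(c,len(P[m]),P[m].mean(0),P[m].min(0),P[m].max(0))
    ims.append(cv2.resize(cv2.cvtColor((im[170:270,225:335] if c=="side" else im[210:310,215:325]),cv2.COLOR_RGB2BGR),None,fx=3.5,fy=3.5))
cv2.imwrite("pics/h.png",np.hstack(ims))
E
```

```text
side 142 [ 0.67459276 -0.0458236   0.06806933] [ 0.64814987 -0.08747927  0.064061  ] [ 0.69795555 -0.02354897  0.07197573]
scene 320 [ 0.67151623 -0.05376663  0.0677411 ] [ 0.63478071 -0.09111316  0.06410422] [ 0.70067176 -0.02573601  0.0717708 ]
```

View pics/h.png

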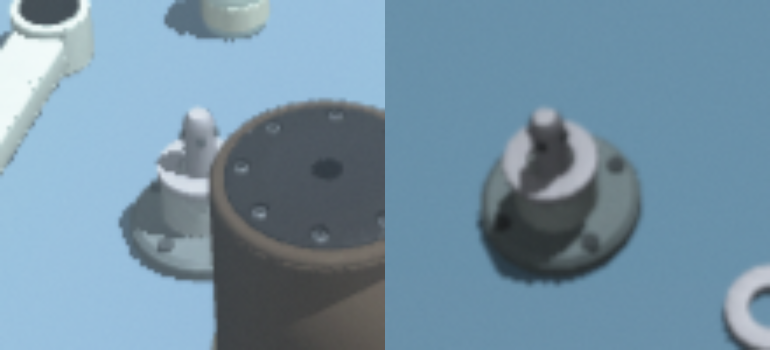

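Request:
drive_tool([
  [-0.02,0,-0.25,0,0,0],
  [0,0,-0.25,0,0,0],
  [0,0,0,0,0,0],
])

```text
t: 19.5
eef_pos: [0.4504, 0.3357, 0.013]
ee_rot: [-3.14, -0.002, -2.854]
force: [0.2, -0.8, -0.3]
width: 0.0876
```

Request:
drive_tool([
  [0,0,0,0,0,0],
  [0,0,0,0,0,0],
  [0,0,0,0,0,0],
  [0,0,0,0,0,0],
], claw=0.5)

```text
t: 20.0
eef_pos: [0.451, 0.3365, 0.0144]
ee_rot: [3.141, 0.0, -2.854]
force: [-0.6, 0.4, 1.6]
width: 0.0615
```

Request:
drive_tool([
  [0,0,0.4,0,0,0],
  [0,0,0.9,0,0,0],
  [0,0,0.9,0,0,0],
  [0,0,0.9,0,0,0],
  [0,0,0.9,0,0,0],
])

```text
t: 20.62
eef_pos: [0.4508, 0.3361, 0.1765]
ee_rot: [3.141, 0.001, -2.854]
force: [1.0, 0.6, -1.4]
width: 0.0621
```

Request:
drive_tool([
  [0.53,-0.97,0,0,0,0],
  [0.53,-0.97,0,0,0,0],
  [0.53,-0.97,0,0,0,0],
  [0.53,-0.97,0,0,0,0],
  [0.53,-0.97,0,0,0,0],
])

```text
t: 21.25
eef_pos: [0.5574, 0.141, 0.1754]
ee_rot: [3.141, 0.001, -2.854]
force: [0.1, 0.6, -0.3]
width: 0.0617
```

Request:
drive_tool([
  [0.53,-0.97,0,0,0,0],
  [0.53,-0.97,0,0,0,0],
  [0.53,-0.97,0,0,0,0],
  [0.53,-0.97,0,0,0,0],
  [0.53,-0.97,0,0,0,0],
])

```text
t: 21.88
eef_pos: [0.6634, -0.053, 0.1754]
ee_rot: [-3.142, 0.001, -2.854]
force: [-0.1, 0.7, -1.1]
width: 0.0616
```

Request:
drive_tool([
  [0,0,0,0,0,0],
  [0,0,0,0,0,0],
])

```text
t: 22.12
eef_pos: [0.6626, -0.0519, 0.1747]
ee_rot: [3.141, 0.0, -2.855]
force: [0.6, 0.2, -0.9]
width: 0.0618
```

Request:
drive_tool([
  [0.06,-0.17,-0.2,0,0,0],
  [0,0,-0.3,0,0,0],
  [0,0,0,0,0,0],
  [0,0,0,0,0,0],
])

```text
t: 22.62
eef_pos: [0.6653, -0.0582, 0.154]
ee_rot: [-3.141, -0.0, -2.853]
force: [-0.4, 0.4, -1.2]
width: 0.0616
```

Request:
drive_tool([
  [0,0,-0.2,0,0,0],
  [0,0,-0.2,0,0,0],
  [0,0,-0.15,0,0,0],
  [0,0,0,0,0,0],
])

```text
t: 23.12
eef_pos: [0.6649, -0.0585, 0.1313]
ee_rot: [3.141, -0.001, -2.854]
force: [-0.2, 0.5, -0.9]
width: 0.0616
```

Request:
drive_tool([
  [0,0,-0.1,0,0,0],
  [0,0,-0.1,0,0,0],
  [0,0,-0.1,0,0,0],
  [0,0,-0.05,0,0,0],
  [0,0,0,0,0,0],
])

```text
t: 23.75
eef_pos: [0.6653, -0.0584, 0.118]
ee_rot: [3.142, -0.0, -2.854]
force: [0.2, -0.6, -0.3]
width: 0.0617
```

Request:
drive_tool([
  [0,0,-0.05,0,0,0],
  [0,0,0,0,0,0],
])

```text
t: 24.0
eef_pos: [0.6654, -0.0584, 0.1162]
ee_rot: [3.141, 0.0, -2.854]
force: [0.3, 0.9, -0.2]
width: 0.0617
```

Request:
drive_tool([
  [0,0,0,0,0,0],
  [0,0,0,0,0,0],
  [0,0,0,0,0,0],
  [0,0,0,0,0,0],
], claw=1)

```text
t: 24.5
eef_pos: [0.6654, -0.0584, 0.1163]
ee_rot: [-3.142, 0.0, -2.854]
force: [1.4, 0.2, -0.2]
width: 0.0871
```

Request:
drive_tool([
  [0,0,0.4,0,0,0],
  [0,0,0.6,0,0,0],
  [0,0,0.4,0,0,0],
  [0,0,0,0,0,0],
  [0,0,0,0,0,0],
])

```text
t: 25.12
eef_pos: [0.6649, -0.0584, 0.1716]
ee_rot: [3.141, -0.001, -2.854]
force: [0.3, 0.4, 1.0]
width: 0.0877
```

```bash
python3 - <<'E'
from h import *
st();ims=[]
for c in("side","scene"):
    im,d=arm.grab_frame(c);P,v,u=cloud(c,d)
    m=(np.hypot(P[:,0]-.665,P[:,1]+.059)<.034)&(P[:,2]>.06)&(P[:,2]<.14)
    print(c,np.histogram(P[m][:,2],bins=np.arange(.06,.14,.004)))
    m&=abs(P[:,2]-.129)<.004
    if m.sum()>10:
        A=np.c_[P[m][:,:2]-[.665,-.059],np.ones(m.sum())];print(m.sum(),"plane",np.linalg.lstsq(A,P[m][:,2],rcond=None)[0])
    ims.append(cv2.resize(cv2.cvtColor((im[150:250,225:335] if c=="side" else im[190:290,215:325]),cv2.COLOR_RGB2BGR),None,fx=3.5,fy=3.5))
cv2.imwrite("pics/i.png",np.hstack(ims))
E
```

```text
t 25.12 pos [ 0.6649 -0.0584  0.1716] rot [ 3.141e+00 -1.000e-03 -2.854e+00] F [0.3 0.4 1. ] w 0.0877 q6 [ 0.2   0.38 -0.08 -0.   -1.11 -1.49]
side (array([ 25, 112, 114,  16,  10,   9,   9,   7,   2,   0,   5,  20,  17,
         8,   6,  27,  59, 159,  12,   0]), array([0.06 , 0.064, 0.068, 0.072, 0.076, 0.08 , 0.084, 0.088, 0.092,
       0.096, 0.1  , 0.104, 0.108, 0.112, 0.116, 0.12 , 0.124, 0.128,
       0.132, 0.136, 0.14 ]))
214 plane [ 0.00220081 -0.00895744  0.12950467]
scene (array([ 24, 139, 119,   9,   6,   7,   1,   0,   0,   0,   7,   5,  13,
        13,  31,  36, 123, 274,  18,   0]), array([0.06 , 0.064, 0.068, 0.072, 0.076, 0.08 , 0.084, 0.088, 0.092,
       0.096, 0.1  , 0.104, 0.108, 0.112, 0.116, 0.12 , 0.124, 0.128,
       0.132, 0.136, 0.14 ]))
396 plane [-0.00529705  0.00864998  0.12896747]
```

View pics/i.png

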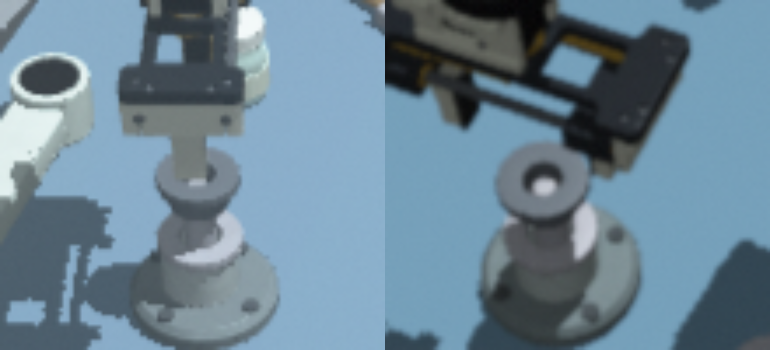

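Request:
drive_tool([
  [0,0,0,0,0,0],
  [0,0,0,0,0,0],
  [0,0,0,0,0,0],
  [0,0,0,0,0,0],
  [0,0,0,0,0,0],
], claw=0.39)

```text
t: 25.85
eef_pos: [0.6653, -0.0584, 0.1721]
ee_rot: [-3.142, -0.0, -2.854]
force: [0.5, 0.4, 0.2]
width: 0.043
```

Request:
drive_tool([
  [0,0,-0.4,0,0,0],
  [0,0,-0.4,0,0,0],
  [0,0,-0.1,0,0,0],
  [0,0,0,0,0,0],
])

```text
t: 26.35
eef_pos: [0.6651, -0.0585, 0.1354]
ee_rot: [3.142, -0.001, -2.854]
force: [0.7, -0.2, 0.0]
width: 0.034
```

Request:
drive_tool([
  [0,0,-0.08,0,0,0],
  [0,0,-0.08,0,0,0],
  [0,0,-0.08,0,0,0],
  [0,0,-0.08,0,0,0],
  [0,0,-0.08,0,0,0],
])

```text
t: 26.98
eef_pos: [0.6657, -0.0584, 0.1205]
ee_rot: [-3.141, 0.001, -2.854]
force: [0.1, 0.6, 1.9]
width: 0.0341
```

Request:
drive_tool([
  [0,0,-0.08,0,0,0],
  [0,0,-0.08,0,0,0],
])

```text
t: 27.22
eef_pos: [0.6655, -0.0584, 0.1136]
ee_rot: [-3.142, 0.0, -2.854]
force: [0.4, 0.1, 3.1]
width: 0.0344
```

```bash
python3 - <<'E'
from h import *
st();ims=[]
for c in("side","scene"):
    im,d=arm.grab_frame(c);P,v,u=cloud(c,d)
    m=(np.hypot(P[:,0]-.665,P[:,1]+.059)<.034)&(P[:,2]>.1)&(P[:,2]<.14)
    print(c,np.histogram(P[m][:,2],bins=np.arange(.1,.14,.004))[0])
    ims.append(cv2.resize(cv2.cvtColor((im[150:250,225:335] if c=="side" else im[190:290,215:325]),cv2.COLOR_RGB2BGR),None,fx=3.5,fy=3.5))
cv2.imwrite("pics/j.png",np.hstack(ims))
E
```

```text
t 27.23 pos [ 0.6655 -0.0584  0.1136] rot [-3.142  0.    -2.854] F [0.4 0.1 3.1] w 0.0344 q6 [ 0.2   0.43 -0.15  0.   -0.99 -1.49]
side [ 3 16 33 27 11  6  4  0  0  0]
scene [  2  24  91 117  29  22  11  17   8   8]
```

View pics/j.png

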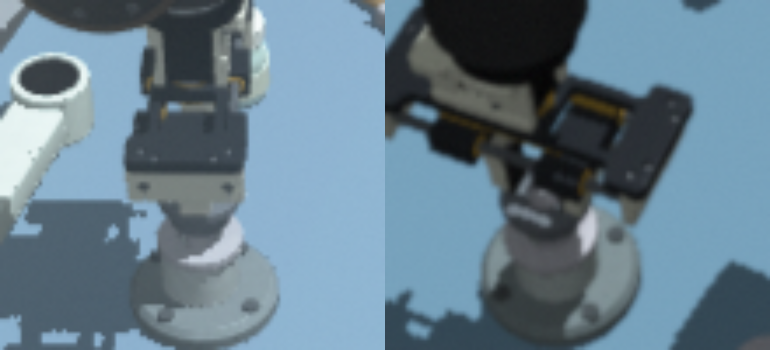

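Going down level. Continue pressing towards 0.096.

Request:
drive_tool([
  [0,0,-0.08,0,0,0],
  [0,0,-0.08,0,0,0],
  [0,0,-0.08,0,0,0],
  [0,0,-0.08,0,0,0],
])

```text
t: 27.82
eef_pos: [0.6654, -0.0584, 0.1007]
ee_rot: [3.142, -0.0, -2.854]
force: [0.5, 0.2, 3.3]
width: 0.0344
```

Request:
drive_tool([
  [0,0,-0.05,0,0,0],
  [0,0,-0.05,0,0,0],
  [0,0,0,0,0,0],
])

```text
t: 28.2
eef_pos: [0.6651, -0.0585, 0.0966]
ee_rot: [3.141, -0.001, -2.854]
force: [0.2, 0.1, -0.7]
width: 0.0343
```

Request:
drive_tool([
  [0,0,-0.03,0,0,0],
  [0,0,0,0,0,0],
  [0,0,-0.03,0,0,0],
  [0,0,0,0,0,0],
])

```text
t: 28.7
eef_pos: [0.6654, -0.0585, 0.0963]
ee_rot: [-3.141, 0.001, -2.853]
force: [-5.3, 1.1, 12.5]
width: 0.0342
```

Hard stop at 96.3 mm with 12 N: seated on the washer. Retreat and check.

Request:
drive_tool([
  [0,0,0.3,0,0,0],
  [0,0,0.8,0,0,0],
  [0,0,0.9,0,0,0],
  [0.6,0,0.5,0,0,0],
  [0.9,0.2,0,0,0,0],
])

```text
t: 29.32
eef_pos: [0.7269, -0.0508, 0.1985]
ee_rot: [-3.141, 0.005, -2.854]
force: [-0.0, 0.3, 0.5]
width: 0.0342
```

Request:
drive_tool([
  [0.4,0.1,0,0,0,0],
  [0,0,0,0,0,0],
  [0,0,0,0,0,0],
])

```text
t: 29.7
eef_pos: [0.7408, -0.0465, 0.1944]
ee_rot: [3.141, -0.001, -2.854]
force: [-0.5, 0.1, 0.1]
width: 0.034
```

```bash
python3 - <<'E'
from h import *
st();ims=[]
for c in("side","scene","wrist"):
    im,d=arm.grab_frame(c);P,v,u=cloud(c,d)
    m=(np.hypot(P[:,0]-.665,P[:,1]+.059)<.034)&(P[:,2]>.06)&(P[:,2]<.14)
    m&=abs(P[:,2]-.096)<.005
    r=np.hypot(P[:,0]-.665,P[:,1]+.059);m&=(r>.016)&(r<.028)
    if m.sum()>10:
        A=np.c_[P[m][:,:2]-[.665,-.059],np.ones(m.sum())];print(c,m.sum(),"plane",np.linalg.lstsq(A,P[m][:,2],rcond=None)[0])
    crop={"side":im[150:250,225:315],"scene":im[190:290,220:310],"wrist":im[60:260,240:420]}[c]
    ims.append(cv2.resize(cv2.cvtColor(crop,cv2.COLOR_RGB2BGR),(266,296)))
cv2.imwrite("pics/k.png",np.hstack(ims))
E
```

```text
t 29.7 pos [ 0.7408 -0.0465  0.1944] rot [ 3.141e+00 -1.000e-03 -2.854e+00] F [-0.5  0.1  0.1] w 0.034 q6 [ 0.2   0.49  0.14 -0.   -1.22 -1.48]
side 125 plane [-0.00399555  0.00741176  0.09644874]
scene 70 plane [0.03211252 0.03211774 0.09496506]
wrist 4207 plane [0.00076443 0.00128869 0.09533566]
```

View pics/k.png

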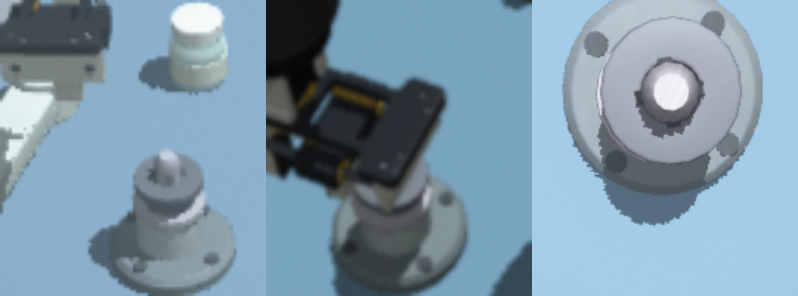

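```bash
python3 -c "
from station import arm
arm.job_done()"
```

```text
the job is handed in; nothing more can be done
```

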